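# Set the fume extractor to its third click

## Task

The white bench fume extractor is shut off: its orange lever stands at the closed end of its slot. With the fingertips push the lever along the slot, one click at a time and resting it about a second in each notch, until it has clicked into the third notch; leave it there, never letting it run on past the third notch, then move clear. Only push the lever: do not pinch it, and leave the jar, can and cup where they stand.

Things in the scene. Friction and masses are not known exactly. Their poses are not given: they have to be found in the camera images.
- lever (a joint): travel of the sliding lever in m: 0 at the closed end, growing along the extractor's +y. Notches every 18 mm: closed 0, first 0.018, second 0.036, third 0.054, fourth 0.072, fifth 0.090 (end). Leaving a notch takes 4 to 7 N; about half-way (9 mm) to the next it gives way and snaps forward by itself, away from the pusher, into that notch, and stays within about 1 mm of it
- push_point (a point): centre of the lever tab's rear (-y) face, the face to push; 28 mm above the extractor's top, 7 mm behind the tab's middle; moves with the lever. The tab is an orange upright block 34 mm wide (x), 14 mm thick along the slot (y), from 11 to 45 mm above the extractor's top, on a 6 mm steel stem. Axes as the extractor's
- lever_top (a point): middle of the top of the orange tab, 45 mm above the extractor's top; moves with the lever
- extractor: white fume extractor, fixed; 250 mm deep (x), 270 wide (y), 120 high, origin under its centre on the table, z up. Black grille on its -x face, aluminium outlet pipe on +x. On top a black panel 78 (x) by 200 mm (y) centred at x = -55 mm holds the slot, which runs along y, and on the slot's -x side six white bars, one per notch, 18 mm apart, longer for each notch from the closed (-y) end on
- notch0 (a point): point on the extractor's top (120 mm up) at the closed notch of the slot, at (-55, -45, 120) mm in the extractor's frame; the slot runs from here along the extractor's +y; axes as the extractor's
- jar_mid (a point): centre of a small closed paint jar, 44 mm across, 50 mm high, blue cap, standing loose on the grey mat on the extractor's top behind the panel; leave alone
- can_mid (a point): centre of a spray can with a yellow label, 60 mm across, 150 mm high, standing loose on the table beside the extractor; leave alone
- cup_mid (a point): centre of an open white cup, 72 mm across, 90 mm high, standing loose on the table beside the extractor; leave alone
There are look-alikes about, which are no part of the job. What is meant by the part that bears can_mid is not blue or turquoise, and is the larger of those in its own colour.

How it is judged:
By the outcome, as a careful person would: the job done as asked, in the order asked, and still so for the second after the job is handed in, with the robot touching nothing.
It also fails if it takes over 43 s, if anything falls off the work surface, if the arm or the gripper's body presses on something with over 40 N, if the wrist force passes 120 N, or if a joint passes its speed limit or range.

## Robot

A 6-joint arm with a two-finger parallel gripper is mounted at the origin on the work surface. World frame = base frame: x ahead of the robot, y to its left, z up, the work surface at z = 0. Lengths are in mm, angles in rad, forces in N, time in s.
With the tool pointing down it reaches from about 400 to 925 mm from the base axis. Payload 12.5 kg.
Tool frame: the origin (TCP) lies on the centre line of the jaws, within the pads' length; the fingertips stand env.tcp_to_tips ahead of it and the grasp point (between the pads) lies 3 mm ahead of it (env.tcp_to_tips is the distance from the TCP to the fingertips, in mm); z points along the fingers, y is the line along which they close (so a half turn about z gives the same grasp; the last joint's range is limited). The gripper opens to 95 mm and grips with 3 to 60 N. Pads are 20 mm wide; open, the fingers measure 119 mm over their backs; the gripper's body (75 mm by 180 mm) begins 59 mm behind the grasp point.
Start: joints at [-1.407, 0.491, 1.559, -0, 1.092, -0.106], TCP at [166.609, -602.4, 236.661] pointing down, gripper open.
Joint ranges: [-3.1, 3.1], [-0.84, 2.19], [0.05, 2.79], [-1.13, 4.28], [0.06, 2.93], [-2.69, 2.69]. Speed limits (rad/s): [2.22, 2.22, 2.79, 3.14, 3.14, 3.14].

## Interface

Orientations are given as [roll, pitch, yaw] about the fixed x, y, z axes, in that order (R = Rz(yaw) Ry(pitch) Rx(roll)).
In Python, from workcell import sense, snapshot, ticket, env gives the robot as it stands.
- The arm moves only by the tool apply_moves, never from a script. Its argument "steps" is a list of rows, each an object of numbers: "dx", "dy", "dz": the shift along the tool's x, y, z in cm; "ax", "ay", "az": the turn, a rotation vector about the tool's x, y, z in rad; "claw": the finger opening in cm, from 0 to 9.51. In form: [{"dx": .., "dy": .., "dz": .., "ax": .., "ay": .., "az": .., "claw": ..}, ...]. A call has 1 to 20 rows; each row is the pose to reach, as a shift and turn from the pose commanded when the call began, along the tool's axes at that moment; what a row does not reach only later rows make up. A row lasts 1/12 s, in which the tool goes at most 41.7 mm and 7.16 degrees, less where a joint would pass 70% of its speed; a pose out of reach is approached as far as the arm can. A call with a gripper value outside its range is refused whole. The fingers move at their own pace and stop on an object; "newtons" is the grip in N (left out, the last holds). Time passes only in rows, so rows that repeat a pose let the fingers close. It gives the time, the measured TCP pose, the force, the opening and the grip force at its end, in the units of the state.
- sense(): the state, without advancing time (a new reading comes with each control period).
- snapshot(name): name is "side" or "top"; returns a dict with "image" (420x560x3 uint8, red, green, blue), "intrinsics" (3x3 intrinsics, pixels), "k1" (the pictures are not rectified: a ray, as slopes to the right and down, at radius r is drawn at 1 + k1 r^2 times it, then the intrinsics apply), "rvec" (rotation vector, rad) and "tvec" (3), from world to camera coordinates, as OpenCV has them. Camera axes: x right, y down, z forward; pixel columns grow to the right and rows downward; lengths in mm; the calibration is good to about 2 mm. A picture is of the moment at which its call begins. There is no depth.
- ticket.finish_job(): hands the job in; it is judged then, once.
The state is a dict: "clock": time; "qpos": joint angles; "joint_velocities": joint speeds; "joint_torque": joint torques, N m; "tool_pos": TCP position; "ee_rot": TCP orientation; "force": force on the tool from outside, world axes, zero at the start; "wrist_torque": the same for the moment, N m; "finger_gap": finger opening in mm; "finger_force": force on a finger pad.
Only numpy, scipy, OpenCV 4.12 (cv2) and the standard library are available. Lean on these libraries where they do the work, as an engineer would, in place of code of your own. Each camera call takes 0.05 s, during which the arm holds its last target. There are 200 camera calls.

## Working session

There is one attempt and no reset: what is moved stays moved. The work goes in short steps, Python scripts to look and compute and a tool call to move; the robot and the scene stay as the last step left them, time stands still between calls to the robot, and variables do not carry over. Pictures are saved under pics/ and viewed, at most 10 in all, crops included, and the job is handed in when it is done.

Besides the shell and the picture viewer there is one more tool, called after "Call:" as name(argument=value, ...), one argument or row to a line, values as JSON. apply_moves: Moves the arm, as the interface text tells. Its arguments: {"type":"object","properties":{"steps":{"type":"array"},"newtons":{"type":"number"}},"required":["steps"]}

```bash
mkdir -p pics
python3 - <<'E'
from workcell import sense,snapshot,env
import cv2
print(sense(),env.tcp_to_tips)
for n in("side","top"):
    s=snapshot(n);cv2.imwrite(f"pics/{n}0.png",s["image"][:,:,::-1]);print({k:v for k,v in s.items() if k!="image"})
E
```

```text
{'clock': 0.0, 'qpos': array([-1.40657346e+00,  4.91549419e-01,  1.55943681e+00,  3.94470301e-05,
        1.09169784e+00, -1.05629179e-01]), 'joint_velocities': array([-0.00012728, -0.00091997, -0.00168554, -0.00108457,  0.00037304,
       -0.00039093]), 'joint_torque': array([-1.55285801e-03, -6.12649727e+01, -2.58191818e+01,  6.91679539e-02,
        4.81370639e-02, -8.39010977e-05]), 'tool_pos': array([ 166.59588368, -602.1670602 ,  236.07238732]), 'ee_rot': array([-3.14051101e+00, -1.49861756e-04,  2.69833764e-01]), 'force': array([-0.25491648, -0.56216179, -0.76179589]), 'wrist_torque': array([-0.00902033,  0.0040181 , -0.00456496]), 'finger_force': 0.0, 'finger_gap': 94.8011171698389} 22.0
{'intrinsics': array([[422.88942108,   0.        , 285.74943483],
       [  0.        , 422.88942108, 209.95679235],
       [  0.        ,   0.        ,   1.        ]]), 'k1': 0.03543201153427761, 'rvec': array([ 2.32944665, -0.05855262,  0.03607598]), 'tvec': array([-598.25704   ,  162.78822003,  992.38219992])}
{'intrinsics': array([[439.37682882,   0.        , 285.79701536],
       [  0.        , 439.37682882, 202.13168838],
       [  0.        ,   0.        ,   1.        ]]), 'k1': -0.08787105328376196, 'rvec': array([ 2.17532549, -2.15109084,  0.11401851]), 'tvec': array([  80.40687277,  628.37777993, 1130.47771565])}
```

View pics/side0.png

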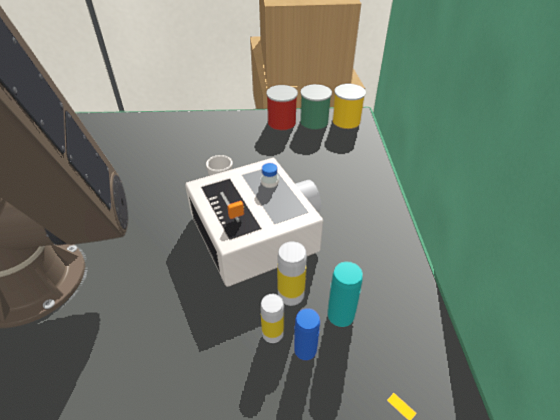

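View pics/top0.png

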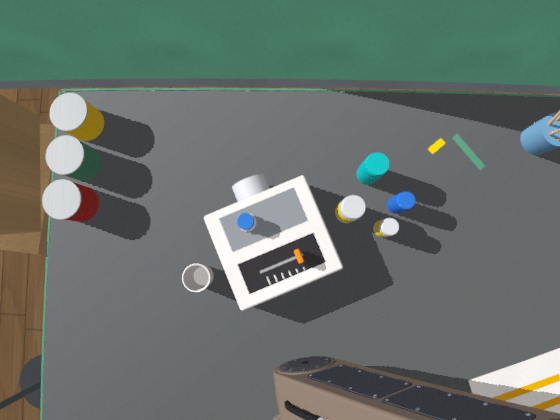

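The side view shows the extractor centred near (253,218) with the lever at (235,210). In the top view the extractor is near (273,243) and the lever near (299,257). The cup is at (197,278) and the large yellow can at (350,209). Next I'll enlarge the extractor in both views.

Run:
```python
import cv2
a=cv2.imread("pics/top0.png")[170:315,195:350];cv2.imwrite("pics/topc.png",cv2.resize(a,None,fx=4,fy=4,interpolation=cv2.INTER_CUBIC))
a=cv2.imread("pics/side0.png")[155:285,180:330];cv2.imwrite("pics/sidec.png",cv2.resize(a,None,fx=4,fy=4,interpolation=cv2.INTER_CUBIC))
```

```text
(no output)
```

View pics/topc.png

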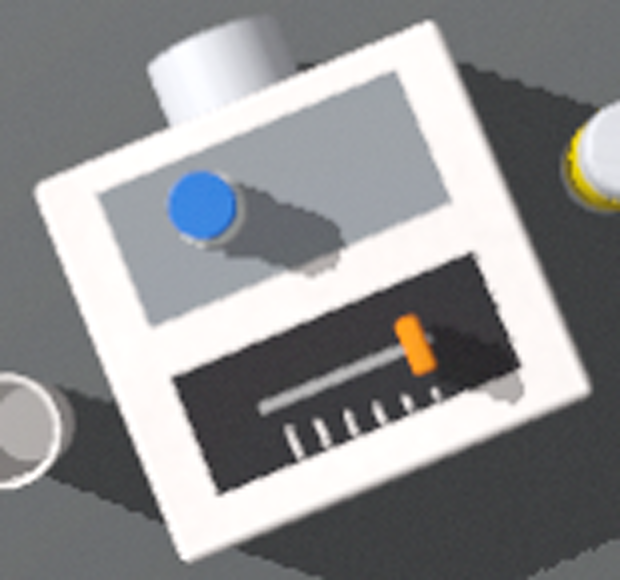

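View pics/sidec.png

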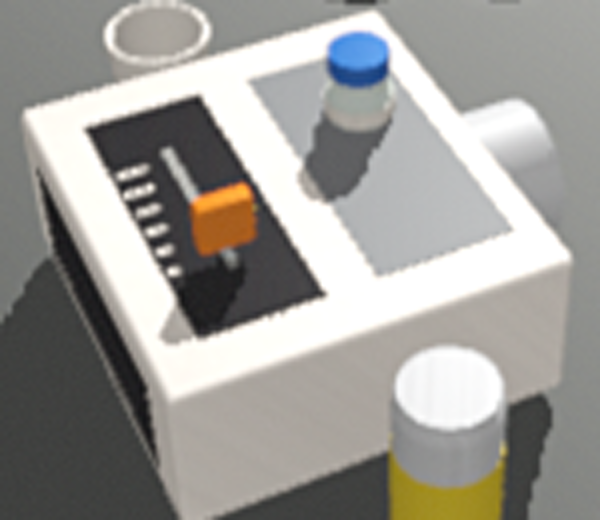

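The top crop puts the extractor's top corners at (38,188), (432,22), (590,392) and (186,560), with the tab top near (412,343). The side crop puts them at (24,112), (376,14), (570,258) and (175,400). I'll fit the extractor pose from both views.

```bash
cat > h.py <<'E'
import numpy as np,cv2
from scipy.optimize import least_squares
from scipy.spatial.transform import Rotation as R
from workcell import sense,snapshot,env
def proj(s,P):
    Q=cv2.Rodrigues(s["rvec"])[0]@np.atleast_2d(P).T+s["tvec"][:,None]
    m=Q[:2]/Q[2];m=m*(1+s["k1"]*(m**2).sum(0));K=s["intrinsics"]
    return (K[:2,:2]@m+K[:2,2:]).T
def world(p,L):
    L=np.atleast_2d(L);c,s=np.cos(p[2]),np.sin(p[2])
    return np.c_[p[0]+c*L[:,0]-s*L[:,1],p[1]+s*L[:,0]+c*L[:,1],L[:,2]]
def ray(s,uv,z):
    return least_squares(lambda q:(proj(s,[q[0],q[1],z])-uv).ravel(),[500,-100]).x
E
python3 - <<'E'
from h import *
S={n:snapshot(n) for n in("top","side")}
L=np.array([[125,135],[125,-135],[-125,-135],[-125,135],[-16,100],[-16,-100],[-94,-100],[-94,100]],float);L=np.c_[L,np.full(8,120)]
px={"top":np.array([[38,188],[432,22],[590,392],[186,560],[173,376],[475,253],[521,366],[219,493]])/4-.375+[195,170],
"side":np.array([[24,112],[376,14],[570,258],[175,400],[200,97],[325,295],[200,335],[88,128]])/4-.375+[180,155]}
def fit(ns):
    r=least_squares(lambda p:np.concatenate([(proj(S[n],world(p,L))-px[n]).ravel() for n in ns]),[600,-100,0.3]);return r.x,np.abs(r.fun).max()
for ns in(["top"],["side"],["top","side"]):
    p,e=fit(ns);print(ns,p,e)
np.save("p.npy",p)
T=[[-55+a,-45+b,165] for a in(-17,17) for b in(-7,7)]+[[-55,-45,165]]
print("levtop crop",(proj(S["top"],world(p,T))-[195,170]+.375)*4,(proj(S["side"],world(p,T))-[180,155]+.375)*4)
print("n0,push,third",world(p,[[-55,-45,120],[-55,-52,148],[-55,9,165]]))
print("can",ray(S["top"],[352,206],150),"cup",ray(S["top"],[197,277],90),"jar",ray(S["top"],np.array([203,205])/4+[195,170],170))
E
```

```text
['top'] [5.20895970e+02 1.18030126e+02 4.05900439e-01] 1.6796326029152624
['side'] [496.02865798 145.01410232   1.68620016] 58.105089960039834
['top', 'side'] [517.1417607  133.33174969   0.80381476] 68.36162684700764
levtop crop [[433.73496633 316.1013014 ]
 [416.89282326 333.31619241]
 [392.07996882 275.03702787]
 [375.2362105  292.17855792]
 [404.46878209 304.1375642 ]] [[251.46600047 214.33134351]
 [233.6176468  202.92650106]
 [294.40301914 183.27373527]
 [276.61664636 172.30484653]
 [264.21138141 193.0361254 ]]
n0,push,third [[511.37406834  62.5028451  120.        ]
 [516.41412877  57.64508936 148.        ]
 [472.49360217  99.97696084 165.        ]]
can [607.20992966 -71.31693888] cup [430.99376365 306.58664282] jar [566.66863213 179.72198595]
```

Run:
```python
from h import *
S={n:snapshot(n) for n in("top","side")}
L=np.array([[125,135],[125,-135],[-125,-135],[-125,135],[-16,100],[-16,-100],[-94,-100],[-94,100]],float);L=np.c_[L,np.full(8,120)]
px={"top":np.array([[38,188],[432,22],[590,392],[186,560],[173,376],[475,253],[521,366],[219,493]])/4-.375+[195,170],
"side":np.array([[376,14],[570,258],[175,400],[24,112],[200,97],[325,295],[200,335],[88,128]])/4-.375+[180,155]}
def fit(ns):
    r=least_squares(lambda p:np.concatenate([(proj(S[n],world(p,L))-px[n]).ravel() for n in ns]),[520,120,0.4]);return r.x,np.abs(r.fun).max()
for ns in(["top"],["side"],["top","side"]):
    p,e=fit(ns);print(ns,p,e)
np.save("p.npy",p)
T=[[-55+a,-45+b,165] for a in(-17,17) for b in(-7,7)]+[[-55,-45,165]]
print("levtop crop",(proj(S["top"],world(p,T))-[195,170]+.375)*4,(proj(S["side"],world(p,T))-[180,155]+.375)*4)
print("n0,push,third",world(p,[[-55,-45,120],[-55,-52,148],[-55,9,165]]))
s=sense();print(s["tool_pos"],s["ee_rot"],s["clock"])
```

```text
['top'] [5.20895970e+02 1.18030127e+02 4.05900445e-01] 1.6796326842469398
['side'] [5.21194562e+02 1.23063615e+02 4.08287814e-01] 2.0295960665220605
['top', 'side'] [5.21131468e+02 1.19761697e+02 4.07197318e-01] 2.4194615297510893
levtop crop [[436.62122068 366.25875522]
 [414.39524224 375.62762873]
 [413.91022275 312.06701806]
 [391.73264754 321.38480438]
 [414.15379217 343.80341101]] [[198.47994732 218.33508858]
 [189.43975373 202.7651009 ]
 [255.88209042 200.00064247]
 [246.40779203 184.79081212]
 [222.70570593 201.38139422]]
n0,push,third [[488.45025817  56.65909356 120.        ]
 [491.22251975  50.2314528  148.        ]
 [467.0642403  106.24375086 165.        ]]
[ 166.57297441 -602.34025673  236.4526822 ] [-3.14128211e+00 -4.23004458e-05  2.69728117e-01] 0.3
```

The fit is good: top and side agree to a few mm, and the predicted tab top matches the top picture. Next I'll move above the spot behind the lever with the fingers closed, bowing outward on the way.

Call:
apply_moves(
  steps=[
    {"dx":27.9,"dy":-13.3,"dz":0,"claw":0},
    {"dx":27.9,"dy":-13.3,"dz":0,"claw":0},
    {"dx":27.9,"dy":-13.3,"dz":0,"claw":0},
    {"dx":27.9,"dy":-13.3,"dz":0,"claw":0},
    {"dx":27.9,"dy":-13.3,"dz":0,"claw":0},
    {"dx":27.9,"dy":-13.3,"dz":0,"claw":0},
    {"dx":27.9,"dy":-13.3,"dz":0,"claw":0},
    {"dx":49.1,"dy":-51.1,"dz":0,"az":-0.137,"claw":0},
    {"dx":49.1,"dy":-51.1,"dz":0,"az":-0.137,"claw":0},
    {"dx":49.1,"dy":-51.1,"dz":0,"az":-0.137,"claw":0},
    {"dx":49.1,"dy":-51.1,"dz":0,"az":-0.137,"claw":0},
    {"dx":49.1,"dy":-51.1,"dz":0,"az":-0.137,"claw":0},
    {"dx":49.1,"dy":-51.1,"dz":0,"az":-0.137,"claw":0},
    {"dx":49.1,"dy":-51.1,"dz":0,"az":-0.137,"claw":0},
    {"dx":49.1,"dy":-51.1,"dz":0,"az":-0.137,"claw":0},
    {"dx":49.1,"dy":-51.1,"dz":0,"az":-0.137,"claw":0},
    {"dx":49.1,"dy":-51.1,"dz":0,"az":-0.137,"claw":0},
    {"dx":49.1,"dy":-51.1,"dz":0,"az":-0.137,"claw":0},
    {"dx":49.1,"dy":-51.1,"dz":0,"az":-0.137,"claw":0},
    {"dx":49.1,"dy":-51.1,"dz":0,"az":-0.137,"claw":0},
  ],
  newtons=10,
)

```text
invalid input
```

Call:
apply_moves(
  steps=[
    {"dx":27.9,"dy":-13.3,"dz":0,"ax":0,"ay":0,"az":0,"claw":0},
    {"dx":27.9,"dy":-13.3,"dz":0,"ax":0,"ay":0,"az":0,"claw":0},
    {"dx":27.9,"dy":-13.3,"dz":0,"ax":0,"ay":0,"az":0,"claw":0},
    {"dx":27.9,"dy":-13.3,"dz":0,"ax":0,"ay":0,"az":0,"claw":0},
    {"dx":27.9,"dy":-13.3,"dz":0,"ax":0,"ay":0,"az":0,"claw":0},
    {"dx":27.9,"dy":-13.3,"dz":0,"ax":0,"ay":0,"az":0,"claw":0},
    {"dx":27.9,"dy":-13.3,"dz":0,"ax":0,"ay":0,"az":0,"claw":0},
  ],
)

```text
clock: 0.88
tool_pos: [388.1, -409.7, 236.8]
ee_rot: [3.141, -0.0, 0.27]
force: [0.2, -0.8, 0.2]
finger_gap: 53.6
finger_force: 0.0
```

Run:
```python
from h import *
s=sense();print(s["clock"],s["tool_pos"],s["ee_rot"],s["force"],s["finger_gap"])
```

```text
0.8833 [ 388.12386899 -409.70795398  236.79943815] [ 3.14126666e+00 -8.46252485e-05  2.69613710e-01] [ 0.17359484 -0.83369802  0.24976968] 53.649505973576154
```

All seven keys have to be in every row.

Call:
apply_moves(
  steps=[
    {"dx":22.8,"dy":-38.5,"dz":0,"ax":0,"ay":0,"az":-0.137,"claw":0},
    {"dx":22.8,"dy":-38.5,"dz":0,"ax":0,"ay":0,"az":-0.137,"claw":0},
    {"dx":22.8,"dy":-38.5,"dz":0,"ax":0,"ay":0,"az":-0.137,"claw":0},
    {"dx":22.8,"dy":-38.5,"dz":0,"ax":0,"ay":0,"az":-0.137,"claw":0},
    {"dx":22.8,"dy":-38.5,"dz":0,"ax":0,"ay":0,"az":-0.137,"claw":0},
    {"dx":22.8,"dy":-38.5,"dz":0,"ax":0,"ay":0,"az":-0.137,"claw":0},
    {"dx":22.8,"dy":-38.5,"dz":0,"ax":0,"ay":0,"az":-0.137,"claw":0},
    {"dx":22.8,"dy":-38.5,"dz":0,"ax":0,"ay":0,"az":-0.137,"claw":0},
    {"dx":22.8,"dy":-38.5,"dz":0,"ax":0,"ay":0,"az":-0.137,"claw":0},
    {"dx":22.8,"dy":-38.5,"dz":0,"ax":0,"ay":0,"az":-0.137,"claw":0},
    {"dx":22.8,"dy":-38.5,"dz":0,"ax":0,"ay":0,"az":-0.137,"claw":0},
    {"dx":22.8,"dy":-38.5,"dz":0,"ax":0,"ay":0,"az":-0.137,"claw":0},
    {"dx":22.8,"dy":-38.5,"dz":0,"ax":0,"ay":0,"az":-0.137,"claw":0},
    {"dx":22.8,"dy":-38.5,"dz":0,"ax":0,"ay":0,"az":-0.137,"claw":0},
  ],
)

```text
clock: 2.05
tool_pos: [503.9, 20.4, 236.5]
ee_rot: [3.141, 0.0, 0.407]
force: [-0.8, -0.6, -0.3]
finger_gap: 0.9
finger_force: 0.0
```

```bash
cat > st.py <<'E'
from h import *
p=np.load("p.npy");s=sense();c,d=np.cos(p[2]),np.sin(p[2])
Rl=np.array([[c,d],[-d,c]])
print(s["clock"],"local xy",Rl@(s["tool_pos"][:2]-p[:2]),"z",s["tool_pos"][2],"rot",s["ee_rot"],"Flocal",Rl@s["force"][:2],s["force"][2],s["finger_gap"])
E
python3 st.py
```

```text
2.05 local xy [-55.20008985 -84.44463241] z 236.54065573748886 rot [3.14144033e+00 3.06796668e-04 4.07385075e-01] Flocal [-0.9995863  -0.23064216] -0.32050428158619115 0.8526919287244775
```

Call:
apply_moves(
  steps=[
    {"dx":0,"dy":0,"dz":2.5,"ax":0,"ay":0,"az":0,"claw":0},
    {"dx":0,"dy":0,"dz":5,"ax":0,"ay":0,"az":0,"claw":0},
    {"dx":0,"dy":0,"dz":7.0,"ax":0,"ay":0,"az":0,"claw":0},
    {"dx":0,"dy":0,"dz":7.6,"ax":0,"ay":0,"az":0,"claw":0},
    {"dx":0,"dy":-0.4,"dz":7.6,"ax":0,"ay":0,"az":0,"claw":0},
    {"dx":0,"dy":-0.8,"dz":7.6,"ax":0,"ay":0,"az":0,"claw":0},
    {"dx":0,"dy":-1.2,"dz":7.6,"ax":0,"ay":0,"az":0,"claw":0},
    {"dx":0,"dy":-1.4,"dz":7.6,"ax":0,"ay":0,"az":0,"claw":0},
    {"dx":0,"dy":-1.4,"dz":7.6,"ax":0,"ay":0,"az":0,"claw":0},
    {"dx":0,"dy":-1.4,"dz":7.6,"ax":0,"ay":0,"az":0,"claw":0},
  ],
)

```text
clock: 2.88
tool_pos: [498.7, 33.6, 161.3]
ee_rot: [3.141, -0.001, 0.407]
force: [-0.9, -0.3, -0.2]
finger_gap: 0.5
finger_force: 0.0
```

```bash
python3 st.py
python3 - <<'E'
from h import *
o=[]
for n,(y,x) in {"top":(190,215),"side":(140,175)}.items():
    a=snapshot(n)["image"][y:y+120,x:x+130,::-1];o.append(cv2.resize(a,None,fx=3,fy=3,interpolation=cv2.INTER_CUBIC))
cv2.imwrite("pics/a.png",np.hstack(o))
E
```

```text
2.8833 local xy [-54.74788219 -70.18713974] z 161.26449997302984 rot [ 3.14092768e+00 -1.02196687e-03  4.07331165e-01] Flocal [-0.90957526  0.09205343] -0.2355352888717631 0.5231804086968675
```

View pics/a.png

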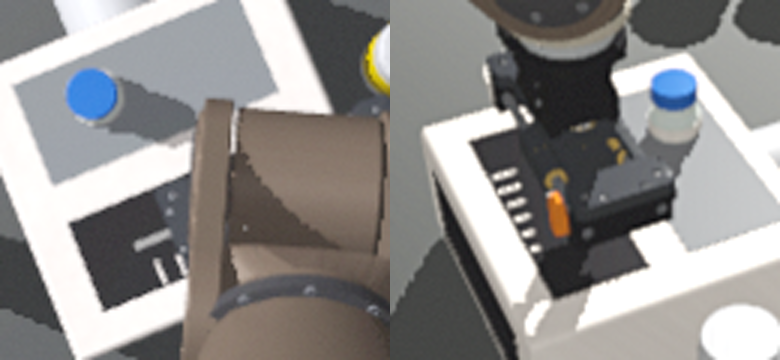

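The gripper hides most of the lever. In the side view the tab's orange edge at (558,212) is beside the fingers, and the jar at (672,100) is clear. I'll creep forward until contact.

Call:
apply_moves(
  steps=[
    {"dx":0,"dy":-0.2,"dz":0,"ax":0,"ay":0,"az":0,"claw":0},
    {"dx":0,"dy":-0.4,"dz":0,"ax":0,"ay":0,"az":0,"claw":0},
    {"dx":0,"dy":-0.6,"dz":0,"ax":0,"ay":0,"az":0,"claw":0},
    {"dx":0,"dy":-0.8,"dz":0,"ax":0,"ay":0,"az":0,"claw":0},
    {"dx":0,"dy":-0.9,"dz":0,"ax":0,"ay":0,"az":0,"claw":0},
    {"dx":0,"dy":-0.9,"dz":0,"ax":0,"ay":0,"az":0,"claw":0},
  ],
)

```text
clock: 3.48
tool_pos: [494.8, 41.9, 160.6]
ee_rot: [3.142, 0.0, 0.407]
force: [0.8, -0.7, 0.2]
finger_gap: 0.4
finger_force: 0.0
```

```bash
python3 st.py
```

```text
3.4833 local xy [-54.95595603 -61.05000472] z 160.57862178191436 rot [3.14155384e+00 1.34920003e-04 4.07074298e-01] Flocal [ 0.41606986 -0.94962876] 0.168250496449413 0.3681831720574769
```

Call:
apply_moves(
  steps=[
    {"dx":0,"dy":-0.1,"dz":0,"ax":0,"ay":0,"az":0,"claw":0},
    {"dx":0,"dy":-0.2,"dz":0,"ax":0,"ay":0,"az":0,"claw":0},
    {"dx":0,"dy":-0.2,"dz":0,"ax":0,"ay":0,"az":0,"claw":0},
  ],
)

```text
clock: 3.73
tool_pos: [494.2, 43.5, 160.6]
ee_rot: [3.141, -0.0, 0.407]
force: [0.3, -0.8, -0.7]
finger_gap: 0.6
finger_force: 0.3
```

```bash
python3 st.py
```

```text
3.7333 local xy [-54.93559429 -59.31171842] z 160.604697581487 rot [ 3.14133159e+00 -4.76980433e-05  4.06853864e-01] Flocal [-0.04544965 -0.88273722] -0.6847467783906731 0.599213774924474
```

Call:
apply_moves(
  steps=[
    {"dx":0,"dy":-0.1,"dz":0,"ax":0,"ay":0,"az":0,"claw":0},
    {"dx":0,"dy":-0.2,"dz":0,"ax":0,"ay":0,"az":0,"claw":0},
    {"dx":0,"dy":-0.2,"dz":0,"ax":0,"ay":0,"az":0,"claw":0},
  ],
)

```text
clock: 3.98
tool_pos: [493.5, 45.3, 160.6]
ee_rot: [3.141, -0.0, 0.407]
force: [1.1, -3.3, -0.5]
finger_gap: 1.1
finger_force: 1.6
```

```bash
python3 st.py
```

```text
3.9833 local xy [-54.90828084 -57.42042536] z 160.62117735695506 rot [ 3.14110924e+00 -1.20485450e-04  4.06927748e-01] Flocal [-0.30830646 -3.50587472] -0.4532673500502617 1.0759058118498241
```

Contact: 3.5 N.

Call:
apply_moves(
  steps=[
    {"dx":0,"dy":-0.1,"dz":0,"ax":0,"ay":0,"az":0,"claw":0},
    {"dx":0,"dy":-0.2,"dz":0,"ax":0,"ay":0,"az":0,"claw":0},
    {"dx":0,"dy":-0.3,"dz":0,"ax":0,"ay":0,"az":0,"claw":0},
    {"dx":0,"dy":-0.4,"dz":0,"ax":0,"ay":0,"az":0,"claw":0},
  ],
)

```text
clock: 4.32
tool_pos: [491.9, 49.0, 160.6]
ee_rot: [3.141, -0.0, 0.407]
force: [1.6, -3.4, -1.5]
finger_gap: 0.4
finger_force: 2.1
```

```bash
python3 st.py
```

```text
4.3167 local xy [-54.91648917 -53.42361962] z 160.62199279818262 rot [ 3.14122628e+00 -1.32057381e-04  4.06673056e-01] Flocal [ 0.10254642 -3.71879332] -1.4561352674888073 0.3917534869362574
```

Call:
apply_moves(
  steps=[
    {"dx":0,"dy":-0.1,"dz":0,"ax":0,"ay":0,"az":0,"claw":0},
    {"dx":0,"dy":-0.2,"dz":0,"ax":0,"ay":0,"az":0,"claw":0},
  ],
)

```text
clock: 4.48
tool_pos: [490.9, 51.1, 160.6]
ee_rot: [-3.141, 0.0, 0.407]
force: [0.5, -0.4, -0.3]
finger_gap: 0.6
finger_force: 0.5
```

```bash
python3 st.py
```

```text
4.4833 local xy [-54.95256303 -51.07688092] z 160.61896119352966 rot [-3.14139720e+00  1.23049437e-05  4.06626137e-01] Flocal [ 0.28043677 -0.58819946] -0.3113474672498917 0.6498503511492999
```

The force fell away, so the lever snapped into notch 1. I'll hold for a bit over a second and check that it is there.

Call:
apply_moves(
  steps=[
    {"dx":0,"dy":0,"dz":0,"ax":0,"ay":0,"az":0,"claw":0},
    {"dx":0,"dy":0,"dz":0,"ax":0,"ay":0,"az":0,"claw":0},
    {"dx":0,"dy":0,"dz":0,"ax":0,"ay":0,"az":0,"claw":0},
    {"dx":0,"dy":0,"dz":0,"ax":0,"ay":0,"az":0,"claw":0},
    {"dx":0,"dy":0,"dz":0,"ax":0,"ay":0,"az":0,"claw":0},
    {"dx":0,"dy":0,"dz":0,"ax":0,"ay":0,"az":0,"claw":0},
    {"dx":0,"dy":0,"dz":0,"ax":0,"ay":0,"az":0,"claw":0},
    {"dx":0,"dy":0,"dz":0,"ax":0,"ay":0,"az":0,"claw":0},
    {"dx":0,"dy":0,"dz":0,"ax":0,"ay":0,"az":0,"claw":0},
    {"dx":0,"dy":0,"dz":0,"ax":0,"ay":0,"az":0,"claw":0},
    {"dx":0,"dy":0,"dz":0,"ax":0,"ay":0,"az":0,"claw":0},
    {"dx":0,"dy":0,"dz":0,"ax":0,"ay":0,"az":0,"claw":0},
    {"dx":0,"dy":0,"dz":0,"ax":0,"ay":0,"az":0,"claw":0},
    {"dx":0,"dy":0,"dz":0,"ax":0,"ay":0,"az":0,"claw":0},
  ],
)

```text
clock: 5.65
tool_pos: [491.0, 50.9, 160.6]
ee_rot: [3.141, 0.0, 0.407]
force: [0.5, -0.5, -0.4]
finger_gap: 0.4
finger_force: 0.0
```

```bash
python3 st.py
python3 - <<'E'
from h import *
s=snapshot("side");p=np.load("p.npy")
for k in range(3):print(k,proj(s,world(p,[[-72,-45+18*k-7,165],[-72,-45+18*k+7,165],[-72,-45+18*k-7,131]])).round(1).tolist())
cv2.imwrite("pics/b.png",cv2.resize(s["image"][170:250,190:280,::-1],None,fx=6,fy=6,interpolation=cv2.INTER_CUBIC))
E
```

```text
5.65 local xy [-54.95535595 -51.30719019] z 160.60906970770705 rot [3.14149844e+00 2.29355346e-05 4.06801155e-01] Flocal [ 0.24511938 -0.67200108] -0.3770155042074787 0.4293599820765993
0 [[229.2, 209.2], [227.0, 205.3], [230.5, 220.2]]
1 [[226.3, 204.2], [224.1, 200.4], [227.7, 215.2]]
2 [[223.5, 199.3], [221.4, 195.6], [224.9, 210.3]]
```

View pics/b.png

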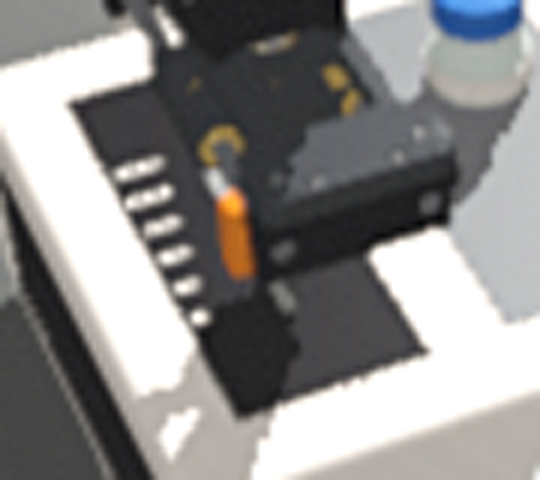

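The tab's rear lower edge is at crop (240,275), i.e. pixel row 215.8; the prediction for notch 1 is 215.2, so it is in notch 1. Next is the second notch: snap expected near local TCP y = -33.

Call:
apply_moves(
  steps=[
    {"dx":0,"dy":-0.3,"dz":0,"ax":0,"ay":0,"az":0,"claw":0},
    {"dx":0,"dy":-0.6,"dz":0,"ax":0,"ay":0,"az":0,"claw":0},
    {"dx":0,"dy":-0.8,"dz":0,"ax":0,"ay":0,"az":0,"claw":0},
    {"dx":0,"dy":-1.0,"dz":0,"ax":0,"ay":0,"az":0,"claw":0},
    {"dx":0,"dy":-1.1,"dz":0,"ax":0,"ay":0,"az":0,"claw":0},
    {"dx":0,"dy":-1.2,"dz":0,"ax":0,"ay":0,"az":0,"claw":0},
    {"dx":0,"dy":-1.3,"dz":0,"ax":0,"ay":0,"az":0,"claw":0},
    {"dx":0,"dy":-1.4,"dz":0,"ax":0,"ay":0,"az":0,"claw":0},
    {"dx":0,"dy":-1.5,"dz":0,"ax":0,"ay":0,"az":0,"claw":0},
  ],
)

```text
clock: 6.45
tool_pos: [485.2, 64.4, 160.6]
ee_rot: [3.141, -0.0, 0.407]
force: [0.7, -5.0, -0.1]
finger_gap: 0.6
finger_force: 2.5
```

```bash
python3 st.py
```

```text
6.45 local xy [-54.94310803 -36.547404  ] z 160.622217251119 rot [ 3.14105863e+00 -2.85930384e-05  4.06804041e-01] Flocal [-1.30560901 -4.8976611 ] -0.14233696169423127 0.6283380155855458
```

Call:
apply_moves(
  steps=[
    {"dx":0,"dy":-0.1,"dz":0,"ax":0,"ay":0,"az":0,"claw":0},
    {"dx":0,"dy":-0.2,"dz":0,"ax":0,"ay":0,"az":0,"claw":0},
    {"dx":0,"dy":-0.3,"dz":0,"ax":0,"ay":0,"az":0,"claw":0},
  ],
)

```text
clock: 6.7
tool_pos: [483.8, 67.5, 160.6]
ee_rot: [-3.141, 0.0, 0.407]
force: [-0.4, -2.1, -0.1]
finger_gap: 0.1
finger_force: 0.6
```

```bash
python3 st.py
```

```text
6.7 local xy [-54.98782974 -33.1753542 ] z 160.57996858361741 rot [-3.14142061e+00  1.38553546e-04  4.06529671e-01] Flocal [-1.21558631 -1.80640753] -0.1255015540831647 0.13520509527656377
```

Call:
apply_moves(
  steps=[
    {"dx":0,"dy":0,"dz":0,"ax":0,"ay":0,"az":0,"claw":0},
    {"dx":0,"dy":0,"dz":0,"ax":0,"ay":0,"az":0,"claw":0},
  ],
)

```text
clock: 6.87
tool_pos: [483.7, 67.7, 160.6]
ee_rot: [-3.141, 0.0, 0.407]
force: [-0.1, -0.1, -0.1]
finger_gap: 0.2
finger_force: 0.0
```

```bash
python3 st.py
```

```text
6.8667 local xy [-54.94096156 -32.99310558] z 160.6008547880868 rot [-3.14126294e+00  6.15475694e-05  4.06809647e-01] Flocal [-0.1432618  -0.01574942] -0.10325404962900485 0.15384370188189117
```

It has snapped into notch 2. I'll rest there.

Call:
apply_moves(
  steps=[
    {"dx":0,"dy":0,"dz":0,"ax":0,"ay":0,"az":0,"claw":0},
    {"dx":0,"dy":0,"dz":0,"ax":0,"ay":0,"az":0,"claw":0},
    {"dx":0,"dy":0,"dz":0,"ax":0,"ay":0,"az":0,"claw":0},
    {"dx":0,"dy":0,"dz":0,"ax":0,"ay":0,"az":0,"claw":0},
    {"dx":0,"dy":0,"dz":0,"ax":0,"ay":0,"az":0,"claw":0},
    {"dx":0,"dy":0,"dz":0,"ax":0,"ay":0,"az":0,"claw":0},
    {"dx":0,"dy":0,"dz":0,"ax":0,"ay":0,"az":0,"claw":0},
    {"dx":0,"dy":0,"dz":0,"ax":0,"ay":0,"az":0,"claw":0},
    {"dx":0,"dy":0,"dz":0,"ax":0,"ay":0,"az":0,"claw":0},
    {"dx":0,"dy":0,"dz":0,"ax":0,"ay":0,"az":0,"claw":0},
    {"dx":0,"dy":0,"dz":0,"ax":0,"ay":0,"az":0,"claw":0},
    {"dx":0,"dy":0,"dz":0,"ax":0,"ay":0,"az":0,"claw":0},
  ],
)

```text
clock: 7.87
tool_pos: [483.9, 67.4, 160.6]
ee_rot: [3.142, 0.0, 0.407]
force: [0.2, 0.0, -0.3]
finger_gap: 0.5
finger_force: 0.0
```

Call:
apply_moves(
  steps=[
    {"dx":0,"dy":-0.3,"dz":0,"ax":0,"ay":0,"az":0,"claw":0},
    {"dx":0,"dy":-0.6,"dz":0,"ax":0,"ay":0,"az":0,"claw":0},
    {"dx":0,"dy":-0.8,"dz":0,"ax":0,"ay":0,"az":0,"claw":0},
    {"dx":0,"dy":-1.0,"dz":0,"ax":0,"ay":0,"az":0,"claw":0},
    {"dx":0,"dy":-1.1,"dz":0,"ax":0,"ay":0,"az":0,"claw":0},
    {"dx":0,"dy":-1.2,"dz":0,"ax":0,"ay":0,"az":0,"claw":0},
    {"dx":0,"dy":-1.3,"dz":0,"ax":0,"ay":0,"az":0,"claw":0},
    {"dx":0,"dy":-1.4,"dz":0,"ax":0,"ay":0,"az":0,"claw":0},
  ],
)

```text
clock: 8.53
tool_pos: [478.4, 80.1, 160.6]
ee_rot: [3.141, -0.0, 0.407]
force: [1.1, -5.6, -0.1]
finger_gap: 0.3
finger_force: 2.6
```

```bash
python3 st.py
```

```text
8.5333 local xy [-54.92723136 -19.51261715] z 160.63129456957898 rot [ 3.14108501e+00 -2.99424248e-05  4.06827921e-01] Flocal [-1.21809403 -5.6064956 ] -0.13082977769906412 0.2709850760658039
```

Call:
apply_moves(
  steps=[
    {"dx":0,"dy":-0.1,"dz":0,"ax":0,"ay":0,"az":0,"claw":0},
    {"dx":0,"dy":-0.2,"dz":0,"ax":0,"ay":0,"az":0,"claw":0},
    {"dx":0,"dy":-0.3,"dz":0,"ax":0,"ay":0,"az":0,"claw":0},
    {"dx":0,"dy":-0.4,"dz":0,"ax":0,"ay":0,"az":0,"claw":0},
    {"dx":0,"dy":-0.4,"dz":0,"ax":0,"ay":0,"az":0,"claw":0},
  ],
)

```text
clock: 8.95
tool_pos: [476.6, 84.2, 160.6]
ee_rot: [-3.141, 0.0, 0.407]
force: [-0.3, -0.5, 0.2]
finger_gap: 0.6
finger_force: 0.2
```

```bash
python3 st.py
```

```text
8.95 local xy [-54.98025688 -14.96843024] z 160.58280729582705 rot [-3.14125498e+00  9.61391285e-05  4.06686805e-01] Flocal [-0.42732136 -0.33032312] 0.21078935859496772 0.6088636927859213
```

It has snapped into notch 3. I'll back off, lift, move clear and look.

Call:
apply_moves(
  steps=[
    {"dx":0,"dy":0.5,"dz":0,"ax":0,"ay":0,"az":0,"claw":0},
    {"dx":0,"dy":1.5,"dz":0,"ax":0,"ay":0,"az":0,"claw":0},
    {"dx":0,"dy":3,"dz":0,"ax":0,"ay":0,"az":0,"claw":0},
    {"dx":0,"dy":3,"dz":-3,"ax":0,"ay":0,"az":0,"claw":0},
    {"dx":0,"dy":3,"dz":-6,"ax":0,"ay":0,"az":0,"claw":0},
    {"dx":0,"dy":3,"dz":-9,"ax":0,"ay":0,"az":0,"claw":0},
    {"dx":0,"dy":3,"dz":-12,"ax":0,"ay":0,"az":0,"claw":0},
    {"dx":0,"dy":6,"dz":-12,"ax":0,"ay":0,"az":0,"claw":0},
    {"dx":0,"dy":10,"dz":-12,"ax":0,"ay":0,"az":0,"claw":0},
    {"dx":0,"dy":14,"dz":-12,"ax":0,"ay":0,"az":0,"claw":0},
    {"dx":0,"dy":18,"dz":-12,"ax":0,"ay":0,"az":0,"claw":0},
    {"dx":0,"dy":22,"dz":-12,"ax":0,"ay":0,"az":0,"claw":0},
    {"dx":0,"dy":25,"dz":-12,"ax":0,"ay":0,"az":0,"claw":0},
    {"dx":0,"dy":25,"dz":-12,"ax":0,"ay":0,"az":0,"claw":0},
    {"dx":0,"dy":25,"dz":-12,"ax":0,"ay":0,"az":0,"claw":0},
  ],
)

```text
clock: 10.2
tool_pos: [575.7, -147.6, 279.9]
ee_rot: [-3.141, 0.001, 0.404]
force: [0.1, -0.2, 0.2]
finger_gap: 0.7
finger_force: 0.0
```

```bash
python3 st.py
python3 - <<'E'
from h import *
p=np.load("p.npy");s=snapshot("top")
for k in range(6):print(k,((proj(s,world(p,[[-55,-45+18*k,165]]))-[180,160]+.4)*4).round().tolist())
cv2.imwrite("pics/c.png",cv2.resize(s["image"][160:310,180:380,::-1],None,fx=4,fy=4,interpolation=cv2.INTER_CUBIC))
E
```

```text
10.2 local xy [ -55.81386082 -267.13747199] z 279.895274725241 rot [-3.14080115e+00  6.06668667e-04  4.04136604e-01] Flocal [ 0.00488029 -0.17649723] 0.24302658798678295 0.7369578488118246
0 [[474.0, 384.0]]
1 [[446.0, 396.0]]
2 [[417.0, 408.0]]
3 [[388.0, 420.0]]
4 [[360.0, 432.0]]
5 [[331.0, 444.0]]
```

View pics/c.png

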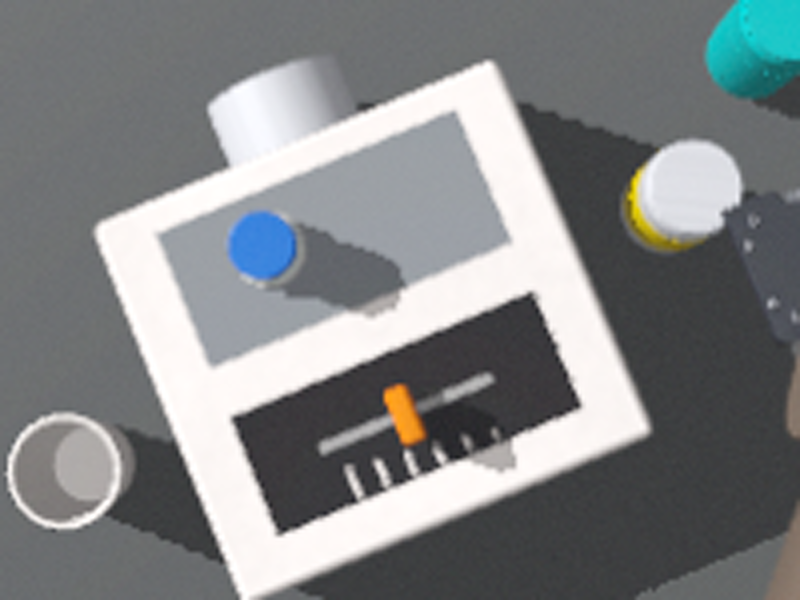

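The scene is undisturbed, but the tab near (404,414) seems to sit between the notch 2 and notch 3 predictions. I'll measure it accurately against the first image.

Run:
```python
from h import *
p=np.load("p.npy")
for n in("top","side"):
    s=snapshot(n)
    for tag,im in(("start",cv2.imread(f"pics/{n}0.png")),("now",np.ascontiguousarray(s["image"][:,:,::-1]))):
        h=cv2.cvtColor(im,cv2.COLOR_BGR2HSV);m=cv2.inRange(h,(4,150,90),(20,255,255))
        k,l,st,c=cv2.connectedComponentsWithStats(m)
        for i in range(1,k):
            if st[i,4]>40 and 200<c[i][0]<330 and 150<c[i][1]<290:
                r=least_squares(lambda q:(proj(s,world(p,[[q[1],q[0],160]]))-c[i]).ravel(),[0,-55]).x
                print(n,tag,c[i],st[i],"local y,x",r)
```

```text
top start [298.46808511 255.92553191] [294 249  10  15  94] local y,x [-45.43158254 -56.12595428]
top now [280.69072165 263.19587629] [276 256  11  15  97] local y,x [ -0.62379637 -55.69386234]
side start [235.32286996 209.26008969] [228 201  16  18 223] local y,x [-52.89146237 -58.44932323]
side now [228.26760563 197.20187793] [221 189  16  18 213] local y,x [ -8.40249849 -58.19108495]
```

Both views give about 44.6 mm of travel, so the lever is balanced on the crest between notches 2 and 3. I'll check the saved notch 1 picture the same way to see whether that rest really was in the notch.

Run:
```python
from h import *
s=snapshot("side");now=s["image"][170:250,190:280,::-1]
st=cv2.imread("pics/side0.png")[170:250,190:280]
b=cv2.imread("pics/b.png")
for t,im in(("start",cv2.resize(st,None,fx=6,fy=6,interpolation=cv2.INTER_CUBIC)),("b",b),("now",cv2.resize(np.ascontiguousarray(now),None,fx=6,fy=6,interpolation=cv2.INTER_CUBIC))):
    m=cv2.inRange(cv2.cvtColor(im,cv2.COLOR_BGR2HSV),(4,150,90),(20,255,255))
    ys,xs=np.nonzero(m)
    print(t,"left",xs.min()/6+190,"bottom",ys.max()/6+170,"top",ys.min()/6+170, "bottom-left (max y-x)", (ys-xs).max()/6, "left edge by row",[(r//6+170,xs[ys==r].min()/6+190) for r in range(0,480,18) if (ys==r).any()])
```

```text
start left 227.5 bottom 218.66666666666666 top 200.5 bottom-left (max y-x) 8.333333333333334 left edge by row [(203, np.float64(232.33333333333334)), (206, np.float64(228.0)), (209, np.float64(227.66666666666666)), (212, np.float64(228.16666666666666)), (215, np.float64(228.5)), (218, np.float64(229.83333333333334))]
b left 226.0 bottom 216.16666666666666 top 202.16666666666666 bottom-left (max y-x) 7.0 left edge by row [(203, np.float64(227.83333333333334)), (206, np.float64(226.33333333333334)), (209, np.float64(226.66666666666666)), (212, np.float64(227.0)), (215, np.float64(228.16666666666666))]
now left 220.5 bottom 222.0 top 189.0 bottom-left (max y-x) 3.1666666666666665 left edge by row [(191, np.float64(226.0)), (194, np.float64(221.0)), (197, np.float64(221.0)), (200, np.float64(221.16666666666666)), (203, np.float64(221.66666666666666)), (206, np.float64(223.0))]
```

```bash
python3 st.py
```

```text
10.4 local xy [ -55.00030102 -264.41073683] z 280.82751365994966 rot [-3.14156465e+00 -2.14939660e-05  4.07793636e-01] Flocal [0.63296577 0.17837683] -0.19694595752335367 0.38274610936537834
```

The same measurement gives about 9.4 mm of travel in the first "rest". My earlier reading of that picture was wrong: the lever was balanced on the crest, not in notch 1, and the second stop was probably the same. The third notch has not been reached or passed, and 32 s remain. I'll push the lever back to the closed end from the +y side and redo the clicks, pushing about 14 mm each time and measuring each notch by camera.

Call:
apply_moves(
  steps=[
    {"dx":0,"dy":-4,"dz":0,"ax":0,"ay":0,"az":0,"claw":0},
    {"dx":0,"dy":-8,"dz":0,"ax":0,"ay":0,"az":0,"claw":0},
    {"dx":0,"dy":-12,"dz":0,"ax":0,"ay":0,"az":0,"claw":0},
    {"dx":0,"dy":-16,"dz":0,"ax":0,"ay":0,"az":0,"claw":0},
    {"dx":0,"dy":-20,"dz":0,"ax":0,"ay":0,"az":0,"claw":0},
    {"dx":0,"dy":-24,"dz":0,"ax":0,"ay":0,"az":0,"claw":0},
    {"dx":0,"dy":-28,"dz":0,"ax":0,"ay":0,"az":0,"claw":0},
    {"dx":0,"dy":-30.9,"dz":0,"ax":0,"ay":0,"az":0,"claw":0},
    {"dx":0,"dy":-30.9,"dz":2,"ax":0,"ay":0,"az":0,"claw":0},
    {"dx":0,"dy":-30.9,"dz":5,"ax":0,"ay":0,"az":0,"claw":0},
    {"dx":0,"dy":-30.9,"dz":8,"ax":0,"ay":0,"az":0,"claw":0},
    {"dx":0,"dy":-30.9,"dz":11,"ax":0,"ay":0,"az":0,"claw":0},
    {"dx":0,"dy":-30.9,"dz":12,"ax":0,"ay":0,"az":0,"claw":0},
    {"dx":0,"dy":-30.9,"dz":12,"ax":0,"ay":0,"az":0,"claw":0},
  ],
)

```text
clock: 11.57
tool_pos: [451.9, 138.6, 158.8]
ee_rot: [-3.141, 0.004, 0.408]
force: [0.0, -0.3, 1.1]
finger_gap: 0.6
finger_force: 0.0
```

```bash
python3 st.py
```

```text
11.5667 local xy [-56.13083105  44.77013611] z 158.77456746015395 rot [-3.14066155  0.00378472  0.40826237] Flocal [-0.10288753 -0.27718848] 1.1221841350034298 0.6114600556360097
```

Call:
apply_moves(
  steps=[
    {"dx":0,"dy":1,"dz":0,"ax":0,"ay":0,"az":0,"claw":0},
    {"dx":0,"dy":2,"dz":0,"ax":0,"ay":0,"az":0,"claw":0},
    {"dx":0,"dy":2.6,"dz":0,"ax":0,"ay":0,"az":0,"claw":0},
    {"dx":0,"dy":3.0,"dz":0,"ax":0,"ay":0,"az":0,"claw":0},
    {"dx":0,"dy":3.3,"dz":0,"ax":0,"ay":0,"az":0,"claw":0},
    {"dx":0,"dy":3.6,"dz":0,"ax":0,"ay":0,"az":0,"claw":0},
    {"dx":0,"dy":3.9,"dz":0,"ax":0,"ay":0,"az":0,"claw":0},
    {"dx":0,"dy":4.2,"dz":0,"ax":0,"ay":0,"az":0,"claw":0},
    {"dx":0,"dy":4.5,"dz":0,"ax":0,"ay":0,"az":0,"claw":0},
    {"dx":0,"dy":4.8,"dz":0,"ax":0,"ay":0,"az":0,"claw":0},
    {"dx":0,"dy":5.1,"dz":0,"ax":0,"ay":0,"az":0,"claw":0},
    {"dx":0,"dy":5.4,"dz":0,"ax":0,"ay":0,"az":0,"claw":0},
    {"dx":0,"dy":5.7,"dz":0,"ax":0,"ay":0,"az":0,"claw":0},
    {"dx":0,"dy":6.0,"dz":0,"ax":0,"ay":0,"az":0,"claw":0},
    {"dx":0,"dy":6.3,"dz":0,"ax":0,"ay":0,"az":0,"claw":0},
    {"dx":0,"dy":6.6,"dz":0,"ax":0,"ay":0,"az":0,"claw":0},
    {"dx":0,"dy":6.9,"dz":0,"ax":0,"ay":0,"az":0,"claw":0},
    {"dx":0,"dy":7.2,"dz":0,"ax":0,"ay":0,"az":0,"claw":0},
    {"dx":0,"dy":7.2,"dz":0,"ax":0,"ay":0,"az":0,"claw":0},
  ],
)

```text
clock: 13.15
tool_pos: [482.2, 71.5, 160.6]
ee_rot: [3.141, -0.0, 0.406]
force: [0.5, -0.7, 0.2]
finger_gap: 0.3
finger_force: 0.0
```

```bash
cat > lev.py <<'E'
from h import *
p=np.load("p.npy")
def edge(im):
    im=cv2.resize(np.ascontiguousarray(im[170:250,190:280]),None,fx=6,fy=6,interpolation=cv2.INTER_CUBIC)
    m=cv2.inRange(cv2.cvtColor(im,cv2.COLOR_BGR2HSV),(4,150,90),(20,255,255))
    k,l,st,c=cv2.connectedComponentsWithStats(m)
    if k<2:return None
    i=1+st[1:,4].argmax();x,y,w,h,a=st[i];return np.array([x/6+190,(y+h)/6+170]),a
s=snapshot("side");e=edge(s["image"][:,:,::-1]);e0=edge(cv2.imread("pics/side0.png"))
print("side left/bottom",e,"start",e0,"travel est",(e0[0]-e[0])/[.157,.27] if e else None)
s=snapshot("top");m=cv2.inRange(cv2.cvtColor(s["image"],cv2.COLOR_RGB2HSV),(4,150,90),(20,255,255))
k,l,st,c=cv2.connectedComponentsWithStats(m)
for i in range(1,k):
    if st[i,4]>10 and 200<c[i][0]<330 and 220<c[i][1]<290:
        print("top",st[i,4],least_squares(lambda q:(proj(s,world(p,[[q[1],q[0],160]]))-c[i]).ravel(),[0,-55]).x[0]+45.4)
E
python3 st.py;python3 lev.py
```

```text
13.15 local xy [-54.9183771  -28.90955285] z 160.5947609327656 rot [ 3.14130255e+00 -4.47220196e-05  4.06415423e-01] Flocal [ 0.20333732 -0.81419914] 0.16367346270090355 0.3488562414857479
side left/bottom (array([227.83333333, 219.33333333]), np.int32(5031)) start (array([227.5       , 218.83333333]), np.int32(8085)) travel est [-2.12314225 -1.85185185]
```

The lever is back at closed. I'll cross over to the rear side.

Call:
apply_moves(
  steps=[
    {"dx":0,"dy":-1,"dz":0,"ax":0,"ay":0,"az":0,"claw":0},
    {"dx":0,"dy":-1,"dz":-3,"ax":0,"ay":0,"az":0,"claw":0},
    {"dx":0,"dy":-1,"dz":-6,"ax":0,"ay":0,"az":0,"claw":0},
    {"dx":0,"dy":-1,"dz":-6,"ax":0,"ay":0,"az":0,"claw":0},
    {"dx":0,"dy":2,"dz":-6,"ax":0,"ay":0,"az":0,"claw":0},
    {"dx":0,"dy":4.8,"dz":-6,"ax":0,"ay":0,"az":0,"claw":0},
    {"dx":0,"dy":4.8,"dz":-6,"ax":0,"ay":0,"az":0,"claw":0},
    {"dx":0,"dy":4.8,"dz":-3,"ax":0,"ay":0,"az":0,"claw":0},
    {"dx":0,"dy":4.8,"dz":0,"ax":0,"ay":0,"az":0,"claw":0},
    {"dx":0,"dy":4.8,"dz":0,"ax":0,"ay":0,"az":0,"claw":0},
    {"dx":0,"dy":4.8,"dz":0,"ax":0,"ay":0,"az":0,"claw":0},
    {"dx":0,"dy":4.8,"dz":0,"ax":0,"ay":0,"az":0,"claw":0},
  ],
)

```text
clock: 14.25
tool_pos: [501.2, 28.4, 161.6]
ee_rot: [3.141, -0.001, 0.407]
force: [0.6, 0.7, 0.1]
finger_gap: 0.5
finger_force: 0.0
```

```bash
python3 st.py;python3 lev.py
```

```text
14.25 local xy [-54.46579525 -76.04852627] z 161.64214712576518 rot [ 3.14115873e+00 -6.14456674e-04  4.07243942e-01] Flocal [0.86105215 0.35845079] 0.07236468184895231 0.45994939041993577
side left/bottom (array([227.66666667, 219.        ]), np.int32(2959)) start (array([227.5       , 218.83333333]), np.int32(8085)) travel est [-1.06157113 -0.61728395]
```

Call:
apply_moves(
  steps=[
    {"dx":0,"dy":-0.7,"dz":0,"ax":0,"ay":0,"az":0,"claw":0},
    {"dx":0,"dy":-1.2,"dz":0,"ax":0,"ay":0,"az":0,"claw":0},
    {"dx":0,"dy":-1.5,"dz":0,"ax":0,"ay":0,"az":0,"claw":0},
    {"dx":0,"dy":-1.7,"dz":0,"ax":0,"ay":0,"az":0,"claw":0},
    {"dx":0,"dy":-1.9,"dz":0,"ax":0,"ay":0,"az":0,"claw":0},
    {"dx":0,"dy":-2.1,"dz":0,"ax":0,"ay":0,"az":0,"claw":0},
    {"dx":0,"dy":-2.3,"dz":0,"ax":0,"ay":0,"az":0,"claw":0},
    {"dx":0,"dy":-2.5,"dz":0,"ax":0,"ay":0,"az":0,"claw":0},
    {"dx":0,"dy":-2.7,"dz":0,"ax":0,"ay":0,"az":0,"claw":0},
    {"dx":0,"dy":-2.9,"dz":0,"ax":0,"ay":0,"az":0,"claw":0},
    {"dx":0,"dy":-2.9,"dz":0,"ax":0,"ay":0,"az":0,"claw":0},
    {"dx":0,"dy":-2.5,"dz":0,"ax":0,"ay":0,"az":0,"claw":0},
  ],
)

```text
clock: 15.35
tool_pos: [490.7, 51.3, 160.5]
ee_rot: [-3.141, 0.001, 0.407]
force: [-0.1, -0.3, -0.3]
finger_gap: 0.2
finger_force: 0.0
```

```bash
python3 st.py;python3 lev.py
```

```text
15.35 local xy [-55.07212078 -50.79186582] z 160.4684641830762 rot [-3.14124910e+00  5.20823679e-04  4.07482201e-01] Flocal [-0.20165855 -0.28370914] -0.28794381585519524 0.2334661948836535
side left/bottom (array([224.66666667, 213.83333333]), np.int32(2505)) start (array([227.5       , 218.83333333]), np.int32(8085)) travel est [18.04670913 18.51851852]
```

It is in notch 1, measured at 18 mm. I'll rest 1 s, then push the second click.

Call:
apply_moves(
  steps=[
    {"dx":0,"dy":0,"dz":0,"ax":0,"ay":0,"az":0,"claw":0},
    {"dx":0,"dy":0,"dz":0,"ax":0,"ay":0,"az":0,"claw":0},
    {"dx":0,"dy":0,"dz":0,"ax":0,"ay":0,"az":0,"claw":0},
    {"dx":0,"dy":0,"dz":0,"ax":0,"ay":0,"az":0,"claw":0},
    {"dx":0,"dy":0,"dz":0,"ax":0,"ay":0,"az":0,"claw":0},
    {"dx":0,"dy":0,"dz":0,"ax":0,"ay":0,"az":0,"claw":0},
    {"dx":0,"dy":0,"dz":0,"ax":0,"ay":0,"az":0,"claw":0},
    {"dx":0,"dy":0,"dz":0,"ax":0,"ay":0,"az":0,"claw":0},
    {"dx":0,"dy":0,"dz":0,"ax":0,"ay":0,"az":0,"claw":0},
  ],
)

```text
clock: 16.2
tool_pos: [491.0, 50.9, 160.6]
ee_rot: [3.141, -0.0, 0.407]
force: [-0.4, 0.2, -0.2]
finger_gap: 0.4
finger_force: 0.0
```

Call:
apply_moves(
  steps=[
    {"dx":0,"dy":-0.4,"dz":0,"ax":0,"ay":0,"az":0,"claw":0},
    {"dx":0,"dy":-0.7,"dz":0,"ax":0,"ay":0,"az":0,"claw":0},
    {"dx":0,"dy":-0.9,"dz":0,"ax":0,"ay":0,"az":0,"claw":0},
    {"dx":0,"dy":-1.1,"dz":0,"ax":0,"ay":0,"az":0,"claw":0},
    {"dx":0,"dy":-1.3,"dz":0,"ax":0,"ay":0,"az":0,"claw":0},
    {"dx":0,"dy":-1.5,"dz":0,"ax":0,"ay":0,"az":0,"claw":0},
    {"dx":0,"dy":-1.7,"dz":0,"ax":0,"ay":0,"az":0,"claw":0},
    {"dx":0,"dy":-1.9,"dz":0,"ax":0,"ay":0,"az":0,"claw":0},
    {"dx":0,"dy":-2.1,"dz":0,"ax":0,"ay":0,"az":0,"claw":0},
    {"dx":0,"dy":-2.2,"dz":0,"ax":0,"ay":0,"az":0,"claw":0},
    {"dx":0,"dy":-2.2,"dz":0,"ax":0,"ay":0,"az":0,"claw":0},
    {"dx":0,"dy":-1.8,"dz":0,"ax":0,"ay":0,"az":0,"claw":0},
  ],
)

```text
clock: 17.2
tool_pos: [483.7, 67.8, 160.6]
ee_rot: [-3.141, 0.0, 0.407]
force: [0.3, -0.5, -0.4]
finger_gap: 0.6
finger_force: 0.0
```

```bash
python3 st.py;python3 lev.py
```

```text
17.2 local xy [-54.9720731  -32.90078696] z 160.61159504495873 rot [-3.14146652e+00  1.37575284e-04  4.07477522e-01] Flocal [ 0.05366125 -0.60755159] -0.3897552332434274 0.5815189579975094
side left/bottom (array([221.83333333, 209.        ]), np.int32(2517)) start (array([227.5       , 218.83333333]), np.int32(8085)) travel est [36.09341826 36.41975309]
```

It is in notch 2, measured at 36 mm. I'll rest again, then push the third click.

Call:
apply_moves(
  steps=[
    {"dx":0,"dy":0,"dz":0,"ax":0,"ay":0,"az":0,"claw":0},
    {"dx":0,"dy":0,"dz":0,"ax":0,"ay":0,"az":0,"claw":0},
    {"dx":0,"dy":0,"dz":0,"ax":0,"ay":0,"az":0,"claw":0},
    {"dx":0,"dy":0,"dz":0,"ax":0,"ay":0,"az":0,"claw":0},
    {"dx":0,"dy":0,"dz":0,"ax":0,"ay":0,"az":0,"claw":0},
    {"dx":0,"dy":0,"dz":0,"ax":0,"ay":0,"az":0,"claw":0},
    {"dx":0,"dy":0,"dz":0,"ax":0,"ay":0,"az":0,"claw":0},
    {"dx":0,"dy":0,"dz":0,"ax":0,"ay":0,"az":0,"claw":0},
    {"dx":0,"dy":0,"dz":0,"ax":0,"ay":0,"az":0,"claw":0},
  ],
)

```text
clock: 18.05
tool_pos: [483.9, 67.4, 160.6]
ee_rot: [3.142, 0.0, 0.407]
force: [-0.6, -0.2, -0.6]
finger_gap: 0.3
finger_force: 0.0
```

Call:
apply_moves(
  steps=[
    {"dx":0,"dy":-0.4,"dz":0,"ax":0,"ay":0,"az":0,"claw":0},
    {"dx":0,"dy":-0.7,"dz":0,"ax":0,"ay":0,"az":0,"claw":0},
    {"dx":0,"dy":-0.9,"dz":0,"ax":0,"ay":0,"az":0,"claw":0},
    {"dx":0,"dy":-1.1,"dz":0,"ax":0,"ay":0,"az":0,"claw":0},
    {"dx":0,"dy":-1.3,"dz":0,"ax":0,"ay":0,"az":0,"claw":0},
    {"dx":0,"dy":-1.5,"dz":0,"ax":0,"ay":0,"az":0,"claw":0},
    {"dx":0,"dy":-1.7,"dz":0,"ax":0,"ay":0,"az":0,"claw":0},
    {"dx":0,"dy":-1.9,"dz":0,"ax":0,"ay":0,"az":0,"claw":0},
    {"dx":0,"dy":-2.1,"dz":0,"ax":0,"ay":0,"az":0,"claw":0},
    {"dx":0,"dy":-2.2,"dz":0,"ax":0,"ay":0,"az":0,"claw":0},
    {"dx":0,"dy":-2.2,"dz":0,"ax":0,"ay":0,"az":0,"claw":0},
    {"dx":0,"dy":-1.8,"dz":0,"ax":0,"ay":0,"az":0,"claw":0},
  ],
)

```text
clock: 19.05
tool_pos: [476.6, 84.3, 160.6]
ee_rot: [-3.141, 0.0, 0.408]
force: [-0.1, 0.4, 0.1]
finger_gap: 0.6
finger_force: 0.0
```

```bash
python3 st.py;python3 lev.py
```

```text
19.05 local xy [-54.94731641 -14.87242048] z 160.62239389266605 rot [-3.14148434e+00  8.27093370e-05  4.07521504e-01] Flocal [0.0754929  0.39486927] 0.10528545933142695 0.6059495606133067
side left/bottom (array([219.        , 204.33333333]), np.int32(2627)) start (array([227.5       , 218.83333333]), np.int32(8085)) travel est [54.14012739 53.7037037 ]
```

It is in notch 3, measured at 54 mm. I'll move clear.

Call:
apply_moves(
  steps=[
    {"dx":0,"dy":0.5,"dz":0,"ax":0,"ay":0,"az":0,"claw":0},
    {"dx":0,"dy":1.5,"dz":0,"ax":0,"ay":0,"az":0,"claw":0},
    {"dx":0,"dy":3,"dz":0,"ax":0,"ay":0,"az":0,"claw":0},
    {"dx":0,"dy":3,"dz":-3,"ax":0,"ay":0,"az":0,"claw":0},
    {"dx":0,"dy":3,"dz":-6,"ax":0,"ay":0,"az":0,"claw":0},
    {"dx":0,"dy":3,"dz":-9,"ax":0,"ay":0,"az":0,"claw":0},
    {"dx":0,"dy":3,"dz":-12,"ax":0,"ay":0,"az":0,"claw":0},
    {"dx":0,"dy":6,"dz":-12,"ax":0,"ay":0,"az":0,"claw":0},
    {"dx":0,"dy":10,"dz":-12,"ax":0,"ay":0,"az":0,"claw":0},
    {"dx":0,"dy":14,"dz":-12,"ax":0,"ay":0,"az":0,"claw":0},
    {"dx":0,"dy":18,"dz":-12,"ax":0,"ay":0,"az":0,"claw":0},
    {"dx":0,"dy":22,"dz":-12,"ax":0,"ay":0,"az":0,"claw":0},
    {"dx":0,"dy":25,"dz":-12,"ax":0,"ay":0,"az":0,"claw":0},
    {"dx":0,"dy":25,"dz":-12,"ax":0,"ay":0,"az":0,"claw":0},
    {"dx":0,"dy":25,"dz":-12,"ax":0,"ay":0,"az":0,"claw":0},
    {"dx":0,"dy":25,"dz":-12,"ax":0,"ay":0,"az":0,"claw":0},
  ],
)

```text
clock: 20.48
tool_pos: [575.2, -145.9, 280.3]
ee_rot: [-3.141, 0.001, 0.406]
force: [-0.5, 0.4, -0.5]
finger_gap: 0.4
finger_force: 0.0
```

```bash
python3 st.py;python3 lev.py; python3 -c "
from h import *
cv2.imwrite('pics/d.png',snapshot('top')['image'][:,:,::-1])"
```

```text
20.4833 local xy [ -55.51406103 -265.35075767] z 280.3375338136895 rot [-3.14098654e+00  5.29029226e-04  4.06099904e-01] Flocal [-0.26278518  0.55283397] -0.48117927272959293 0.3525752844099258
side left/bottom (array([219.        , 204.33333333]), np.int32(7739)) start (array([227.5       , 218.83333333]), np.int32(8085)) travel est [54.14012739 53.7037037 ]
top 100 53.87499933340408
```

View pics/d.png

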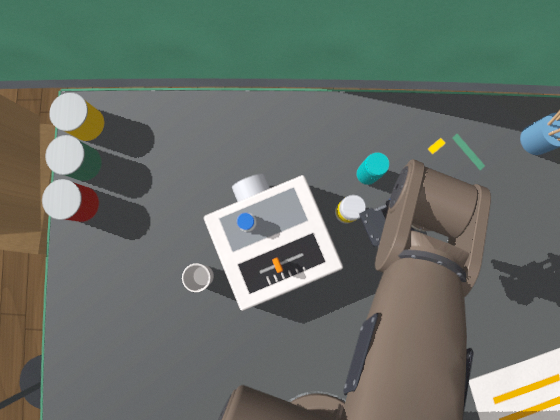

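The lever is in the third notch at (278,265), the jar, can and cup are where they were, and the arm is clear.

```bash
python3 -c "
from workcell import ticket
print(ticket.finish_job())"
```

```text
the job is handed in; nothing more can be done
None
```

The lever is in the third notch (about 54 mm by both cameras), never past it, with the jar, can and cup untouched; my first pass stalled between notches, so I pushed the lever back to closed and redid all three clicks with about a 1 s rest in each notch, handing in at about 20.5 s.

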